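# Hold a valve cartridge's spring compressed in the lever press

### The job

The retaining ring of the brass relief-valve cartridge has to come out, and for that its spring must be held compressed in the green lever press: pull the press's loading drawer right out by its bow handle, stand the cartridge upright in the round nest of the drawer, let go of it, and push the drawer fully home under the ram. Then take the black ball knob and pull the lever down until the lever is level, which pushes the spring cap about 8 mm into the cartridge, and finish while still holding the knob there: the lever springs back if it is let go, and a colleague will be working on the ring. Leave the other things on the bench where they are.

Things in the scene. Friction and masses are not known exactly. Their poses are not given: they have to be found in the camera images.
- press: green hand lever press, fixed; base plate 225 x 160 mm, 16 mm thick; a head 64 mm wide overhangs the drawer, underside 135 mm and top 219 mm above the bench, its front face 28 mm in front of the ram's axis. Origin: on the bench surface, straight under the ram's axis. x points from its front (drawer, lever) to its back (column), z up, y left as the robot sees it
- drawer_handle (a point): middle of the steel bow handle of the loading drawer: a level round bar 12 mm thick, 76 mm long, parallel to the press's y axis, 45 mm above the bench, with a 38 mm gap to the grey front plate behind it (plate 112 mm wide, top 62 mm above the bench). Moves with the drawer; axes as the press's. 115 mm in front of the ram's axis when home
- loading_drawer (a joint): how far the drawer is out: 0 = fully home (nest under the ram, at a hard stop), 0.115 m = fully out (hard stop); it slides along the press's -x and stays where it is left (friction 2 N)
- nest (a point): centre of the floor of the round nest in the aluminium drawer: 39 mm in diameter, 10 mm deep, mouth slightly chamfered; floor 30 mm and drawer top 40 mm above the bench. Moves with the drawer; axes as the press's
- cartridge: loose brass relief-valve cartridge, 0.15 to 0.3 kg, standing upright on the bench; round foot 36 mm in diameter and 14 mm high, above it a round housing 34 mm in diameter up to 48 mm; on top the steel spring cap, a stem 16 mm in diameter that rises to 62 mm. Origin: centre of the underside; z axis = its axis, upward
- spring_cap (a joint): how far the spring cap is pushed into the cartridge: 0 = released, 0.008 m wanted, 0.012 m = spring solid; about 6 N to start, then 2 N per mm
- press_ram: vertical steel ram of the press, its foot 25 mm in diameter; moved by the lever through a pinion, 13.85 mm down per radian of the lever; the underside of its foot is 102 mm above the bench when the lever is up (10 mm above the cap of a seated cartridge). Origin: centre of the underside of the foot
- press_lever: hand lever, a rod 11 mm thick, on the press's right side. At rest it points up and slightly to the front, 74.5 degrees above level; level after 1.30 rad, end stop at 1.55. A spring returns it: 2 N at the knob at first, 8 to 10 N when level with a cartridge in place. Origin: on its turning axis, parallel to the press's y, 26 mm behind the ram's axis, 175 mm above the bench, in the middle plane
- ball_knob (a point): black ball knob 32 mm in diameter at the end of the lever. This point: its centre, 150 mm from the lever's turning axis and 80 mm to the press's right (-y) of the ram's axis; about 320 mm above the bench at rest (14 mm in front of the ram's axis), 175 mm when the lever is level (124 mm in front of it)
- pliers_combi: pliers with red handles, 182 mm long, lying left of the press; bystander
- oil_can: green oil bottle with a red spout, 57 mm in diameter, 156 mm tall, left of the press; bystander
- bin_blue: blue open bin with small parts, 151 x 105 x 65 mm, right of the press; bystander
- screwdriver_red: red screwdriver 199 mm long, lying at the left; bystander
- hex_key: black hex key, 92 mm long, lying at the left; bystander
Things that resemble listed ones, but are neither listed nor needed, are in the scene too. What is shaped like the cartridge but purple is not meant.

How it is judged:
On the way, in this order (a step that is already met when the one before it is completed fails the run):
1. the loading drawer is pulled out (value of joint loading_drawer above 0.095 m), for 0.1 s.
2. the cartridge stands upright on the floor of the nest, let go, with the drawer still out (value of joint loading_drawer above 0.07 m and distance between cartridge and nest below 0.004 m and angle between cartridge's own z axis and vertical below 0.08 rad and contact force between the fingers and cartridge below 0.1 N), for 0.2 s.
3. the drawer is fully home with the cartridge in it (value of joint loading_drawer below 0.004 m and distance between cartridge and nest below 0.004 m and value of joint spring_cap below 0.001 m), for 0.1 s.
At the end, for the whole second after the job is handed in: the fingers hold the ball knob so that the ram presses the spring cap 6 to 10 mm into the cartridge (lever level within about 8 degrees), with the drawer home within 4 mm, and the cartridge upright on the floor of the nest (within 4 mm), untouched by the robot (value of joint spring_cap between 0.006 and 0.01 m and contact force between press_ram and cartridge above 8 N and contact force between the fingers and press_lever above 2 N and contact force between each of the arm, the fingers and cartridge below 0.1 N and value of joint loading_drawer below 0.004 m and distance between cartridge and nest below 0.004 m and angle between cartridge's own z axis and vertical below 0.08 rad); the arm keeps its last pose, push and grip.
It fails at once if a bystander (pliers, oil bottle, blue bin, screwdriver, hex key) is moved by more than 25 mm (distance of any of pliers_combi, oil_can, bin_blue, screwdriver_red, hex_key from where it was at the start of the episode above 0.025 m).
It also fails if it takes over 72 s, if anything falls off the work surface, if the arm or the gripper's body presses on something with over 40 N, if the wrist force passes 120 N, or if a joint passes its speed limit or range.

### The arm

A 6-joint arm with a two-finger parallel gripper is mounted at the origin on a cart in front of the work surface, level with it; the furniture and walls round the work are solid. World frame = base frame: x ahead of the robot, y to its left, z up, the work surface at z = 0. Lengths are in m, angles in rad, forces in N, time in s.
With the tool pointing down it reaches from about 0.3 to 0.825 m from the base axis. Payload 5.4 kg.
Tool frame: the origin (TCP) lies at the very end of the fingers, on their centre line; the grasp point (between the pads) lies 19 mm behind it; z points along the fingers, y is the line along which they close (so a half turn about z gives the same grasp; the last joint's range is limited). The gripper opens to 92 mm and grips with 3 to 60 N. Pads are 20 mm wide; open, the fingers measure 128 mm over their backs; the gripper's body (75 mm by 189 mm) begins 69 mm behind the grasp point.
Start: joints at [-1.432, 0.158, 1.597, -0, 1.386, -0.21], TCP at [0.196, -0.54, 0.215] pointing down, gripper open.
Joint ranges: [-2.91, 2.91], [-0.94, 2.29], [0.18, 2.7], [-1.29, 4.43], [0.17, 2.64], [-3, 3]. Speed limits (rad/s): [2.57, 2.57, 3.14, 3.14, 3.14, 3.14].

### API

Orientations are given as a rotation vector (axis times angle).
In Python, from workcell import bot gives the robot as it stands. Calls block until the motion is done:
- bot.goto(position, orientation): joint-space move of the TCP to a pose.
- bot.line_to(position, rot=None, max_speed=0.15): straight line of the TCP; rot=None keeps the orientation; max_speed is the mean speed in m/s.
- bot.set_joints(angles): joint-space move.
- bot.set_gripper(opening, newtons=None): opening from 0.0 (shut) to 1.0 (fully open); newtons is the grip in N (None keeps the last); returns when the fingers have stopped.
- bot.hold(seconds).
- bot.inverse_kinematics(position, orientation): joint angles nearest the present ones, or None.
- bot.read_camera(name): name is "scene" or "top"; returns a dict with "pixels" (420x560x3 uint8, blue, green, red), "fx", "fy", "cx", "cy" (pixels), "R" (3x3) and "t" (3): a world point X has camera coordinates R X + t. Camera axes: x right, y down, z forward; pixel columns grow to the right and rows downward; lengths in m; the calibration is good to about 2 mm. A picture is of the moment at which its call begins. There is no depth.
A pose or a line that the arm cannot do raises bot.MotionError and nothing moves.
- bot.job_done(): hands the job in; it is judged then, once.
Readings, each from a call of its own:
- bot.current_clock(): time.
- bot.current_joints(): joint angles.
- bot.current_joint_vel(): joint speeds.
- bot.current_effort(): joint torques, N m.
- bot.current_ee_pos(): TCP position.
- bot.current_tool_rot(): TCP orientation.
- bot.current_contact_force(): force on the tool from outside, world axes, zero at the start.
- bot.current_ft_torque(): the same for the moment, N m.
- bot.current_opening(): opening from 0.0 (shut) to 1.0 (fully open).
- bot.current_grip_force(): force on a finger pad.
Only numpy, scipy, OpenCV 4.12 (cv2) and the standard library are available. Lean on these libraries where they do the work, as an engineer would, in place of code of your own. Each camera call takes 0.05 s, during which the arm holds its last target. There are 200 camera calls.

## Working session

There is one attempt and no reset: what is moved stays moved. The work goes in short steps, each a Python script; the robot and the scene stay as the last script left them, time stands still between calls to the robot, and variables do not carry over. Pictures are saved under pics/ and viewed, at most 10 in all, crops included, and the job is handed in when it is done.

```bash
mkdir -p pics; ls
python3 - <<'E'
from workcell import bot
import cv2,numpy as np
for n in("scene","top"):
    c=bot.read_camera(n); cv2.imwrite(f"pics/{n}0.png",c["pixels"]); print(n,c["fx"],c["fy"],c["cx"],c["cy"],np.round(c["R"],4).tolist(),np.round(c["t"],4).tolist())
print(bot.current_clock(),bot.current_tool_rot())
E
```

```text
pics
scene 499.58848828369753 499.58848828369753 282.7808968397762 210.77378113241312 [[0.84, -0.5425, 0.0134], [-0.3343, -0.5368, -0.7746], [0.4274, 0.6461, -0.6323]] [-0.4532, 0.3696, 1.2874]
top 490.4442595452659 490.4442595452659 281.5473405434696 222.7237121417765 [[-0.0066, -1.0, 0.002], [-0.9771, 0.006, -0.2125], [0.2125, -0.0034, -0.9772]] [0.0668, 0.6081, 1.5765]
0.1 [-3.09225033e+00 -5.44804358e-01 -1.02648770e-04]
```

View pics/scene0.png

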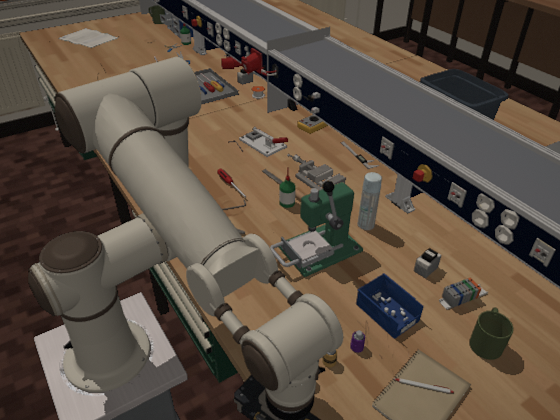

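View pics/top0.png

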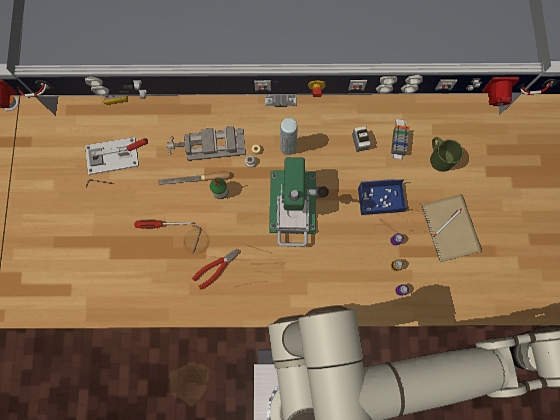

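The top view shows the press near (293,200) with the drawer handle at (292,240) and the knob at (322,191). The cartridge candidates are (398,239) purple, (399,265) brass and (403,290) purple, plus small ring-like items at (251,161) and (256,149). The brass one at (399,265) fits the description, so I'll confirm it in an enlarged crop.

Run:
```python
import cv2,numpy as np
a=cv2.imread("pics/top0.png")
f=lambda r,c,h,w,s:cv2.resize(a[r:r+h,c:c+w],None,fx=s,fy=s,interpolation=cv2.INTER_CUBIC)
cv2.imwrite("pics/crop1.png",np.hstack([f(150,255,100,80,5.)[:500],f(220,370,100,66,5.)[:500]]))
```

```text
(no output)
```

View pics/crop1.png

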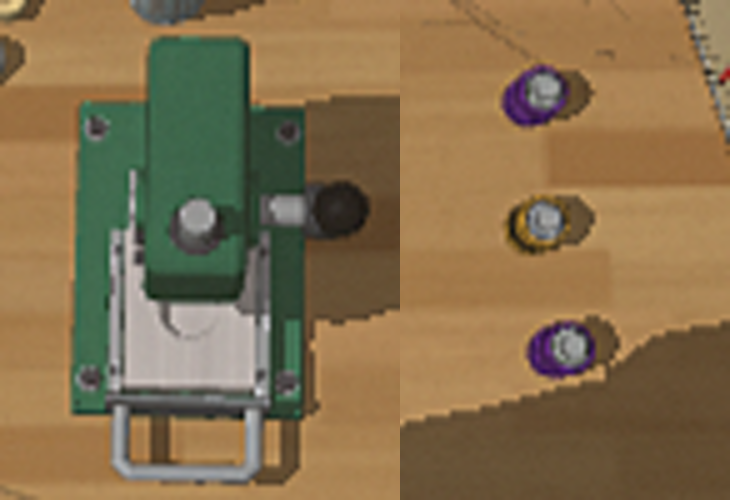

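The crop confirms it: brass cartridge with a steel cap at top-view pixel (399,264), purple look-alikes above and below. It also gives the base plate corners, the handle bar and the knob.

```bash
cat > h.py <<'E'
from workcell import bot
import numpy as np, cv2
from scipy.spatial.transform import Rotation as Ro
def ray(c,u,v,z):
    R,t=np.array(c["R"]),np.array(c["t"]); o=-R.T@t
    d=R.T@np.array([(u-c["cx"])/c["fx"],(v-c["cy"])/c["fy"],1]); return o+d*(z-o[2])/d[2]
def proj(c,P):
    p=np.array(c["R"])@P+np.array(c["t"]); return np.array([c["fx"]*p[0]/p[2]+c["cx"],c["fy"]*p[1]/p[2]+c["cy"]])
def rv(x,y):  # tool z along x? x = tool z axis, y = closing direction
    z=np.array(x,float);z/=np.linalg.norm(z);y=np.array(y,float);y-=z*(y@z);y/=np.linalg.norm(y)
    return Ro.from_matrix(np.c_[np.cross(y,z),y,z]).as_rotvec()
E
python3 - <<'E'
from h import *
c=bot.read_camera("top"); a=lambda x,y:(255+(x)/5-.4,150+y/5-.4)
np.set_printoptions(precision=4,suppress=True)
for n,x,y,z in [("TL",80,102,.016),("TR",305,107,.016),("BL",72,412,.016),("BR",304,415,.016),("barL",118,472,.045),("barR",258,472,.045),("barmid",187,472,.051),("knob",339,210,.32)]:
    print(n,ray(c,*a(x,y),z))
for n,x,y,z in [("cap",545,221,.062)]: print(n,ray(c,370+(x-400)/5-.4,220+y/5-.4,z))
s=bot.read_camera("scene"); 
b=cv2.resize(s["pixels"][170:290,260:380],None,fx=4.5,fy=4.5,interpolation=cv2.INTER_CUBIC); cv2.imwrite("pics/crop2.png",b)
E
```

```text
TL [0.81   0.1002 0.016 ]
TR [ 0.8054 -0.0587  0.016 ]
BL [0.5868 0.1061 0.016 ]
BR [ 0.5837 -0.0533  0.016 ]
barL [0.5398 0.0746 0.045 ]
barR [ 0.5392 -0.0194  0.045 ]
barmid [0.5385 0.0284 0.051 ]
knob [ 0.6433 -0.0534  0.32  ]
cap [ 0.4683 -0.322   0.062 ]
```

View pics/crop2.png

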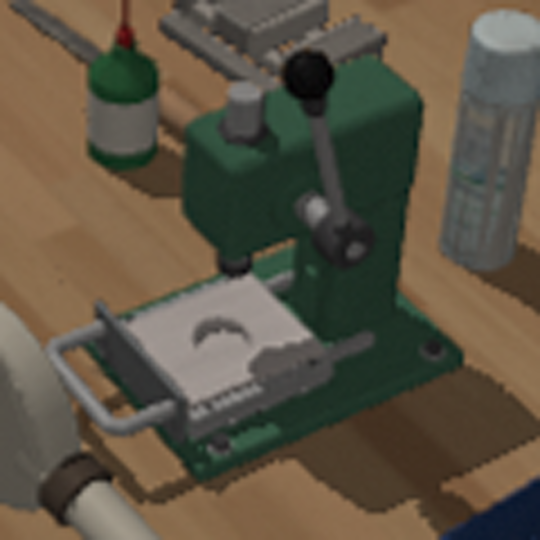

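The scene crop shows the press side-on: knob at crop (308,75), nest crescent at (220,333), ram foot just below the head at (235,265). I'll cross-check the drawer/ram position from the head front edge, the nest and the knob in both views, then approach.

Run:
```python
from h import *
np.set_printoptions(precision=4,suppress=True)
c=bot.read_camera("top"); s=bot.read_camera("scene")
a=lambda x,y:(255+(x)/5-.4,150+y/5-.4); b=lambda x,y:(260+x/4.5-.4,170+y/4.5-.4)
print("head bottom front",ray(c,*a(193,299),.135),"head top front edge",ray(c,*a(193,268),.219),ray(c,*a(193,275),.219))
print("knob scene",ray(s,*b(308,75),.32),"handle bar scene ends",ray(s,*b(55,350),.045),ray(s,*b(112,428),.045))
def tri(p,q):
    A=[];B=[]
    for cam,(u,v) in((c,p),(s,q)):
        R,t=np.array(cam["R"]),np.array(cam["t"]);k=np.array([(u-cam["cx"])/cam["fx"],(v-cam["cy"])/cam["fy"]])
        for i in(0,1):A.append(R[i]-k[i]*R[2]);B.append(k[i]*t[2]-t[i])
    return np.linalg.lstsq(np.array(A),np.array(B),rcond=None)[0]
print("knob tri",tri(a(339,210),b(308,75)),"ramtop tri",tri(a(198,213),b(245,95)))
print("nest scene rim bottom-left..",ray(s,*b(220,333),.04),"nest front rim top",ray(c,*a(190,336),.04),"cart",)
for r in [(.6545,.0244),(.6595,.0244)]:
  print(r,"foot pred crop2",(proj(s,np.array([*r,.102]))-[260,170]+.4)*4.5,"nest mouth pred",(proj(s,np.array([*r,.04]))-[260,170]+.4)*4.5)
# reach checks
yaw=-.027
for P,z in [((.5395-.115,.0305,.04),[0,0,-1]),((.468,-.322,.03),[0,0,-1])]:
  print(bot.inverse_kinematics(P,rv(z,[1,0,0])),bot.inverse_kinematics(P,rv(z,[0,1,0])))
```

```text
head bottom front [0.637  0.0254 0.135 ] head top front edge [0.6358 0.0275 0.219 ] [0.6314 0.0276 0.219 ]
knob scene [ 0.6434 -0.0528  0.32  ] handle bar scene ends [0.546  0.0733 0.045 ] [ 0.5384 -0.01    0.045 ]
knob tri [ 0.6431 -0.0533  0.3205] ramtop tri [0.6606 0.0257 0.2488]
nest scene rim bottom-left.. [0.655  0.0315 0.04  ] nest front rim top [0.6344 0.025  0.04  ] cart
(0.6545, 0.0244) foot pred crop2 [229.6723 272.1184] nest mouth pred [225.3145 339.2506]
(0.6595, 0.0244) foot pred crop2 [235.7055 269.5248] nest mouth pred [231.202  336.6302]
[-0.2139 -0.0048  2.1488 -0.      0.9976 -0.2139] [-0.2139 -0.0048  2.1488 -0.      0.9976 -1.7847]
[-0.8153  0.3558  1.7542 -0.      1.0316 -0.8153] [-0.8153  0.3558  1.7542  0.      1.0316 -2.3861]
```

Everything is consistent: ram at about (0.658, 0.024), yaw about -0.027, handle bar at x about 0.54, cartridge at about (0.468, -0.322). To pull the drawer I'll hook the closed fingers in the bow's gap, which keeps the gripper body clear of the head.

```bash
cat >> h.py <<'E'
YAW=-.027
X=np.array([np.cos(YAW),np.sin(YAW),0]); Y=np.array([-np.sin(YAW),np.cos(YAW),0])
DOWN=rv([0,0,-1],Y)
def push(direction,dist,step,limit,sp=.08):
    """move along direction in steps until force against it exceeds limit"""
    p0=np.array(bot.current_ee_pos()); f0=np.array(bot.current_contact_force())
    n=int(round(dist/step))
    for i in range(1,n+1):
        bot.line_to(p0+direction*step*i,max_speed=sp)
        f=(np.array(bot.current_contact_force())-f0)@direction
        if abs(f)>limit: break
    print("push",i*step,"F",f,bot.current_ee_pos()); return f
E
python3 - <<'E'
from h import *
np.set_printoptions(precision=4,suppress=True)
bot.set_gripper(0,20)
g=np.array([.565,.027,.0])
bot.goto(g+[0,0,.16],DOWN)
print(bot.current_joints(),bot.current_contact_force())
bot.line_to(g+[0,0,.028]); print(bot.current_contact_force(),bot.current_clock())
p=np.array(bot.current_ee_pos())
bot.line_to(p-X*.105,max_speed=.12)
print(bot.current_contact_force())
push(-X,.03,.004,12)
bot.line_to(np.array(bot.current_ee_pos())+X*.004)
print(bot.current_contact_force(),bot.current_clock())
cv2.imwrite("pics/top1.png",bot.read_camera("top")["pixels"])
E
```

```text
[-0.1671  0.1812  1.6818 -0.0002  1.2784 -1.7095] [-0.5714  0.2008 -0.4515]
[ 0.5374  0.5211 -0.3084] 5.0917
[-0.0519 -0.3568  0.225 ]
push 0.02 F -12.226542829753383 [0.4451 0.0298 0.0303]
[-0.474  -0.0458  0.4012] 7.6083
```

Hard stop reached with the TCP at x=0.445, so the bar is at about 0.429 and the ram at about 0.659, which matches. Now lift out, grasp the cartridge and take a picture.

Run:
```python
from h import *
np.set_printoptions(precision=4,suppress=True)
p=np.array(bot.current_ee_pos()); bot.line_to([p[0],p[1],.16],max_speed=.25)
bot.set_gripper(.75)
bot.goto([.467,-.322,.17],DOWN)
bot.line_to([.467,-.322,.018],max_speed=.2)
bot.set_gripper(0,25)
print(bot.current_opening()*92,bot.current_grip_force(),bot.current_clock())
bot.line_to([.467,-.322,.20],max_speed=.25)
print(bot.current_opening()*92,bot.current_ee_pos(),bot.current_clock())
a=bot.read_camera("top")["pixels"];cv2.imwrite("pics/top2.png",a)
f=lambda r,c,h,w:cv2.resize(a[r:r+h,c:c+w],None,fx=4,fy=4,interpolation=cv2.INTER_CUBIC)
cv2.imwrite("pics/crop3.png",np.hstack([f(180,255,110,80),f(200,350,110,100)]))
```

```text
33.40810415759705 25.00022381544113 12.2667
33.03254510863084 [ 0.466  -0.3209  0.1976] 13.1417
```

View pics/crop3.png

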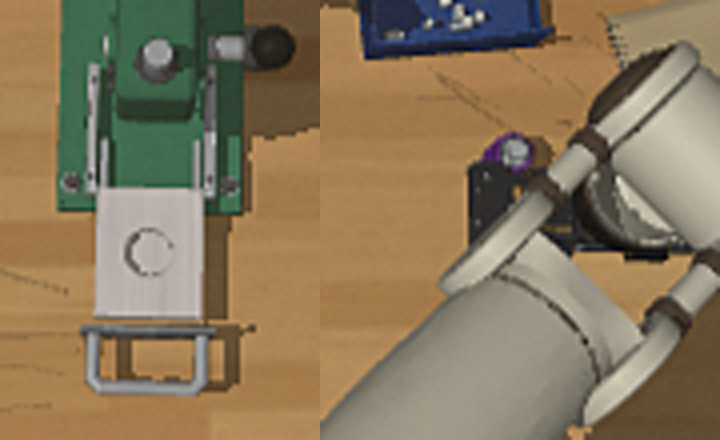

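The nest shows at crop (150,252). The cap is hidden under the gripper from above, so I'll move over the nest and check from the scene camera before lowering.

Run:
```python
from h import *
np.set_printoptions(precision=4,suppress=True)
c=bot.read_camera("top")
n=ray(c,255+150/4-.4,180+252/4-.4,.04); print("nest",n, "from stop:",np.array([.659,.0244,0])-X*.115)
t=np.array([n[0]-.0015,n[1],.13])
bot.goto(t,DOWN); bot.line_to([t[0],t[1],.085])
print(bot.current_ee_pos(),bot.current_clock(),bot.current_opening()*92)
s=bot.read_camera("scene");P=s["pixels"][200:320,230:370]
cv2.imwrite("pics/crop4.png",cv2.resize(P,None,fx=5,fy=5,interpolation=cv2.INTER_CUBIC))
q=np.array([n[0],n[1]]);e=bot.current_ee_pos()
for nm,A in (("nest mouth",[*q,.04]),("cart foot centre pred",[e[0]+.0015,e[1],e[2]-.018]),("cap pred",[e[0]+.0015,e[1],e[2]+.044])):
    print(nm,(proj(s,np.array(A))-[230,200]+.4)*5)
```

```text
nest [0.5452 0.0277 0.04  ] from stop: [0.544  0.0275 0.    ]
[0.5437 0.0271 0.0851] 15.0583 33.25561998630736
nest mouth [249.7299 289.3514]
cart foot centre pred [251.8825 256.0221]
cap pred [252.9346 179.0218]
```

View pics/crop4.png

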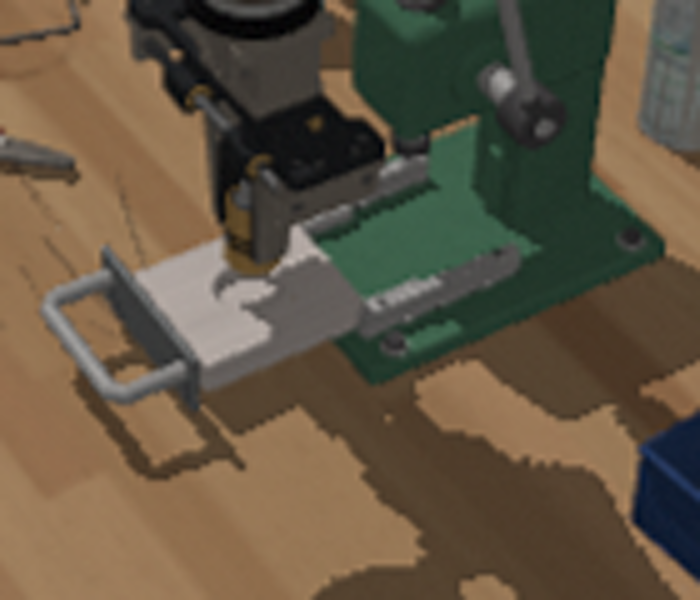

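The cartridge foot at crop (250,265) hangs centred over the nest at about (250,289), agreeing with the predictions. Lowering with a force check.

Run:
```python
from h import *
np.set_printoptions(precision=4,suppress=True)
f0=np.array(bot.current_contact_force()); p=np.array(bot.current_ee_pos())
p[0]+=0.0003
for z in (.062,.058,.056,.054,.052,.050,.049,.048):
    bot.line_to([p[0],p[1],z],max_speed=.06)
    f=np.array(bot.current_contact_force())-f0; print(z,f,bot.current_ee_pos(),bot.current_ft_torque())
    if f[2]>6: break
print(bot.current_clock())
```

```text
0.062 [0.0021 0.5503 0.9654] [0.5445 0.0272 0.0616] [ 0.035  -0.1126 -0.0103]
0.058 [-0.2534  0.6991  1.0486] [0.5452 0.0271 0.0583] [-0.0031 -0.2678 -0.0173]
0.056 [-1.9029  0.9572  7.9063] [0.5465 0.027  0.058 ] [ 0.1384 -0.1214 -0.0267]
16.1417
```

Contact at foot height 0.040, so it is sitting on the rim. I'll do a small guided search around this point with light pressure, watching for the drop.

Run:
```python
from h import *
np.set_printoptions(precision=4,suppress=True)
c0=np.array([.544,.0275])
ok=False
for dx,dy in [(-.001,0),(-.0025,0),(-.002,.0015),(-.002,-.0015),(-.004,0),(0,.002),(0,-.002),(.002,0),(-.004,.002),(-.004,-.002)]:
    bot.line_to([c0[0]+dx,c0[1]+dy,.0545],max_speed=.06)
    e=np.array(bot.current_ee_pos()); print(dx,dy,e,np.array(bot.current_contact_force()))
    if e[2]<.0562: ok=True;break
print(ok,bot.current_clock())
```

```text
-0.001 0 [0.5462 0.0271 0.0577] [0.0269 1.3964 9.6546]
-0.0025 0 [0.5451 0.0271 0.0577] [1.8946 0.499  9.2431]
-0.002 0.0015 [0.5452 0.0276 0.0577] [ 0.0296 -1.587   8.6753]
-0.002 -0.0015 [0.5452 0.026  0.0579] [-0.8331  1.9033 11.5405]
-0.004 0 [0.5436 0.0268 0.0575] [ 2.069  -0.462   6.5393]
0 0.002 [0.5443 0.0295 0.0548] [-0.8298 -0.2197 -3.0152]
True 17.6417
```

Run:
```python
from h import *
np.set_printoptions(precision=4,suppress=True)
for z in (.052,.050,.048,.0465):
    bot.line_to([.544,.0292,z],max_speed=.06)
    f=np.array(bot.current_contact_force()); print(z,f,bot.current_ee_pos(),bot.current_opening()*92)
    if f[2]>6: break
s=bot.read_camera("scene");P=s["pixels"][200:320,230:370]
cv2.imwrite("pics/crop5.png",cv2.resize(P,None,fx=5,fy=5,interpolation=cv2.INTER_CUBIC))
```

```text
0.052 [ 0.1969  0.0428 -2.6483] [0.5429 0.0294 0.0509] 33.53346729764987
0.05 [-0.3795 -0.2324 -3.15  ] [0.5437 0.0293 0.0496] 33.23831928752969
0.048 [ 1.0012  0.3205 -1.0844] [0.5445 0.0291 0.0484] 33.49107613071978
0.0465 [-0.6382  0.1915  5.0876] [0.5457 0.0291 0.0483] 33.36680815678156
```

View pics/crop5.png

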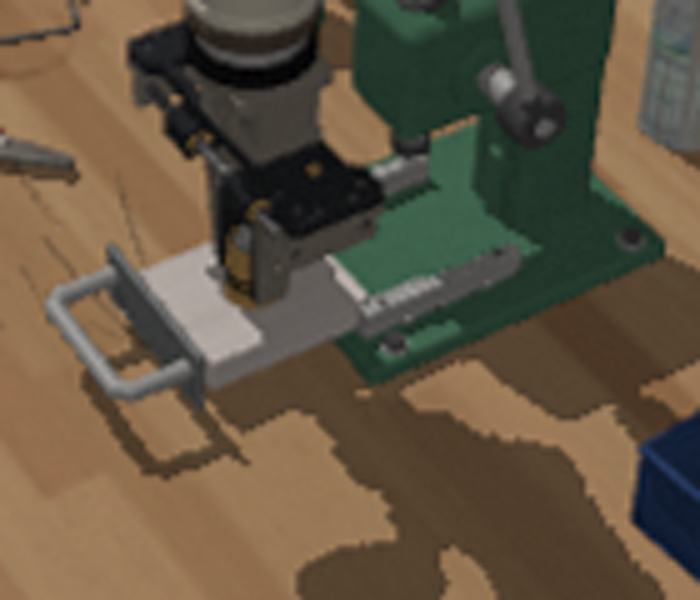

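It bottomed at TCP z=0.048 (foot at 0.030), so the cartridge stands in the nest at crop (250,270). Release, retract and check from the top.

Run:
```python
from h import *
np.set_printoptions(precision=4,suppress=True)
bot.line_to([.5445,.0292,.0485],max_speed=.05)
bot.set_gripper(.7); bot.hold(.3)
bot.line_to([.5445,.0292,.17],max_speed=.2)
bot.goto([.44,.0305,.17],DOWN)
bot.set_gripper(0,20)
a=bot.read_camera("top");s=bot.read_camera("scene")
f=lambda P,r,c,h,w,k:cv2.resize(P[r:r+h,c:c+w],None,fx=k,fy=k,interpolation=cv2.INTER_CUBIC)
cv2.imwrite("pics/crop6.png",np.hstack([f(a["pixels"],190,255,120,80,4),f(s["pixels"],200,240,120,110,4)]))
print(bot.current_clock(),(proj(a,np.array([.5445,.0277,.092]))-[255,190]+.4)*4)
```

```text
22.2167 [151.536  201.8229]
```

View pics/crop6.png

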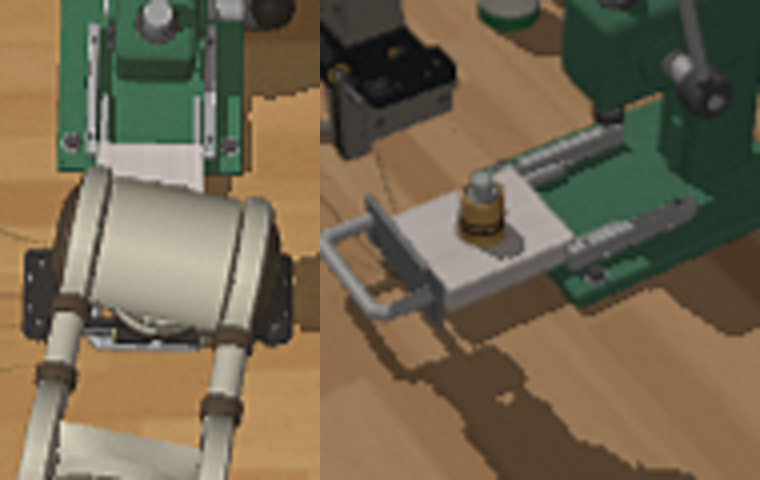

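The cartridge stands upright in the nest at scene crop (482,208). Now push the drawer home with the closed fingers in the gap.

Run:
```python
from h import *
np.set_printoptions(precision=4,suppress=True)
g=np.array([.455,.0302,.0])
bot.line_to(g+[0,0,.17],max_speed=.1)
bot.line_to(g+[0,0,.028],max_speed=.12); print(bot.current_contact_force())
p=np.array(bot.current_ee_pos())
bot.line_to(p+X*.010,max_speed=.03)
bot.line_to(p+X*.110,max_speed=.05); print(bot.current_contact_force(),bot.current_ee_pos())
f=push(X,.03,.003,15,.04)
bot.hold(.3); print(bot.current_contact_force(),bot.current_ee_pos())
p=np.array(bot.current_ee_pos()); bot.line_to(p-X*.008,max_speed=.05)
p=np.array(bot.current_ee_pos()); bot.line_to([p[0],p[1],.17],max_speed=.2)
for q in ([.643,-.053,.40],[.643,-.053,.301],[.55,-.055,.25],[.535,-.055,.156]):print(bot.inverse_kinematics(q,DOWN))
print(bot.current_clock())
```

```text
[ 0.1135 -0.5849  0.3383]
[-1.7451  0.3221 -0.705 ] [0.5657 0.0272 0.0288]
push 0.018000000000000002 F -19.55158207091945 [0.578  0.027  0.0282]
[-20.4758  -1.6775  15.607 ] [0.5781 0.027  0.0282]
[-0.2692  0.3046  1.0667  0.      1.7703 -1.813 ]
[-0.2692  0.3013  1.2609  0.      1.5794 -1.813 ]
[-0.3183  0.0782  1.6144  0.      1.449  -1.8621]
[-0.3273  0.1149  1.7644  0.      1.2623 -1.8711]
29.5917
```

The drawer is home against the stop (TCP x=0.578 as predicted). Now the knob: approach from above, closing along y.

```bash
cat >> h.py <<'E'
RAM=np.array([.659,.0248,0])
def knob(deg):
    t=np.radians(deg); return RAM+X*(.026-.150*np.cos(t))-Y*.080+np.array([0,0,.175+.150*np.sin(t)])
E
python3 - <<'E'
from h import *
np.set_printoptions(precision=4,suppress=True)
k=knob(74.5); print(k)
p=np.array(bot.current_ee_pos()); bot.line_to([.50,p[1],.25],max_speed=.2)
bot.line_to([.50,-.05,.42],max_speed=.25)
bot.set_gripper(.58)
bot.goto(k+[0,0,.08],DOWN)
bot.line_to(k+[0,0,-.019],max_speed=.1); print(bot.current_contact_force())
bot.set_gripper(0,40)
print(bot.current_opening()*92,bot.current_grip_force(),bot.current_contact_force(),bot.current_ee_pos(),bot.current_clock())
s=bot.read_camera("scene")["pixels"][130:270,240:400]
t=bot.read_camera("top")["pixels"][150:260,250:350]
cv2.imwrite("pics/crop7.png",cv2.resize(s,None,fx=4,fy=4,interpolation=cv2.INTER_CUBIC))
E
```

```text
[ 0.6428 -0.0548  0.3195]
[-0.3064 -0.5801  1.2314]
30.205177117025777 40.000401735305786 [0.2646 4.8736 0.6841] [ 0.643  -0.053   0.3009] 34.325
```

View pics/crop7.png

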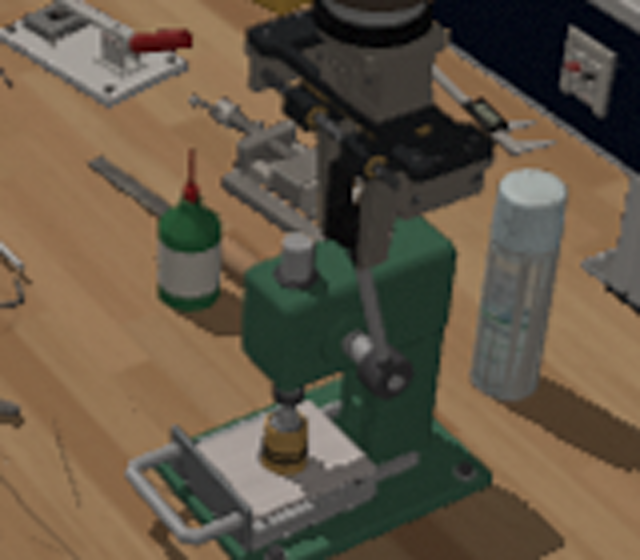

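The fingers hold the knob (opening 30 mm), and the cartridge is upright under the ram at crop (285,440). Now pull along the arc.

Run:
```python
from h import *
np.set_printoptions(precision=4,suppress=True)
p0=np.array(bot.current_ee_pos()); k0=knob(74.5)
for d in np.arange(66,-1,-6).tolist():
    bot.line_to(p0+knob(d)-k0,max_speed=.08)
    f=np.array(bot.current_contact_force()); 
    if d%12==6 or d<13: print(d,f,bot.current_ee_pos(),round(bot.current_opening()*92,2))
    if np.linalg.norm(f)>45: print("stop",f);break
bot.hold(.5); print(bot.current_contact_force(),bot.current_ee_pos(),p0+knob(0)-k0,bot.current_clock())
s=bot.read_camera("scene")["pixels"][150:290,240:400]
cv2.imwrite("pics/crop8.png",cv2.resize(s,None,fx=4,fy=4,interpolation=cv2.INTER_CUBIC))
```

```text
66 [3.9173 1.9375 0.7056] [ 0.6229 -0.0524  0.294 ] 30.28
54 [1.0366 2.1705 5.3775] [ 0.5951 -0.0516  0.2786] 29.97
42 [-0.4605  1.8542  7.0686] [ 0.5715 -0.0509  0.2578] 30.15
30 [-2.1499  2.0133  8.7542] [ 0.5529 -0.0504  0.2324] 30.62
18 [-2.577   2.5302  8.9552] [ 0.5402 -0.05    0.2036] 30.21
12 [-2.3155  3.1496  8.6622] [ 0.5362 -0.0499  0.1885] 30.0
6 [-2.798   2.6729  9.498 ] [ 0.5338 -0.0499  0.173 ] 30.1
0 [-3.3916  2.7963  8.9329] [ 0.533  -0.0498  0.1573] 29.95
[-3.5589  2.2305 10.3566] [ 0.533  -0.0498  0.1576] [ 0.5331 -0.05    0.1564] 39.2
```

View pics/crop8.png

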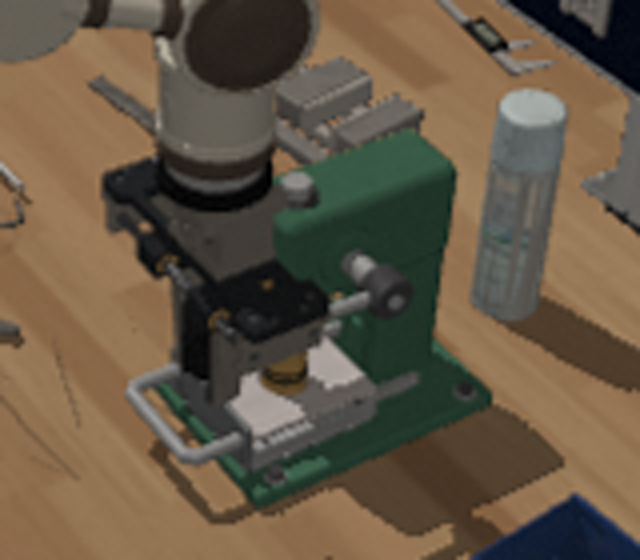

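The lever is level, the force of about 10 N is as expected, the ram is down and the drawer is home. Handing in.

```bash
python3 -c "
from workcell import bot
print(bot.job_done())"
```

```text
the job is handed in; nothing more can be done
None
```

I handed the job in at about 39 s, but the interface returned no verdict: the cartridge stands in the nest with the drawer fully home, and the gripper holds the lever level against about 10 N (spring-cap depth not measured directly).

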